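Pack the gap behind the power module

TASK

Fill the gap between the end stop and the power module in the blue cradle with the thickest pair of coloured packers that goes in without forcing, so that the module is backed up snugly. Stand the two side by side and upright, pushed right down to the cradle floor and about centred along the stop; leave the other two packers in the rack, do not press hard on the module, and leave everything else on the bench alone.

Things in the scene. Friction and masses are not known exactly. Their poses are not given: they have to be found in the camera images.
- stop_face (a point): point on the face of the fixed dark steel end stop of the blue cradle (base plate 220 x 110 x 12 mm), at mid length of the stop and level with the cradle's floor. Its x axis points square across the gap towards the power module, y runs along the gap (the long way of the packers), z up. The stop is 80 mm long (y), 50 mm high above this floor, 30 mm thick behind the face. Cradle and stop do not move; the floor of the gap is flat and open at both ends.
- module: the same power module as at module_face, origin at that same point
- module_face (a point): point on the flat near face of the power module (a finned aluminium heat sink 110 x 80 mm, 50 mm high, bolted in the cradle and immovable), at mid length and floor level, same axes as stop_face. The gap to fill is the distance from stop_face to this point along x: between 23 and 36 mm, different every time. Both faces are upright and parallel, with sharp top edges.
- rack: black packer rack, 194 x 84 mm, fixed; origin at the centre of its underside. Four slots 26 mm wide, centred at x = -66, -22, 22, 66 mm in its frame, running along its y, floor 10 mm up, walls up to 40 mm. The packers stand upright in it loosely, one to a slot in any order, long side along the rack's y; put-back packers may lean.
- red_centre (a point): red packer: a flat upright red plastic plate 10 mm thick (its own x), 70 mm long (y), 60 mm high, with 2 mm 45-degree bevels along its long top and bottom edges, with a grip tab on top, centred, 24 mm long (y), as thick, rising 32 mm above the plate (92 mm high in all), about 60 g. This point is its centre: 46 mm above its underside, so the tab runs from 14 to 46 mm above this point. The same shape turned by half a turn.
- yellow_centre (a point): yellow packer: a flat upright yellow plastic plate 12.5 mm thick (its own x), 70 mm long (y), 60 mm high, with 2 mm 45-degree bevels along its long top and bottom edges, with a grip tab on top, centred, 24 mm long (y), as thick, rising 32 mm above the plate (92 mm high in all), about 70 g. This point is its centre: 46 mm above its underside, so the tab runs from 14 to 46 mm above this point. The same shape turned by half a turn.
- green_centre (a point): green packer: a flat upright green plastic plate 15 mm thick (its own x), 70 mm long (y), 60 mm high, with 2 mm 45-degree bevels along its long top and bottom edges, with a grip tab on top, centred, 24 mm long (y), as thick, rising 32 mm above the plate (92 mm high in all), about 85 g. This point is its centre: 46 mm above its underside, so the tab runs from 14 to 46 mm above this point. The same shape turned by half a turn.
- white_centre (a point): white packer: a flat upright white plastic plate 17.5 mm thick (its own x), 70 mm long (y), 60 mm high, with 2 mm 45-degree bevels along its long top and bottom edges, with a grip tab on top, centred, 24 mm long (y), as thick, rising 32 mm above the plate (92 mm high in all), about 100 g. This point is its centre: 46 mm above its underside, so the tab runs from 14 to 46 mm above this point. The same shape turned by half a turn.
- spool: metal solder spool 64 mm wide, 50 mm high, bystander; origin under its centre
- screwdriver: screwdriver 160 mm long lying on the bench, bystander; origin under its middle
- pliers: red-handled pliers 150 mm long lying flat, bystander; origin under the middle
- tumbler: red drink tumbler 72 mm wide, 170 mm high, bystander; origin under its centre
- meter: yellow handheld multimeter 150 x 78 x 34 mm lying flat, bystander; origin under its centre
Things that resemble listed ones, but are neither listed nor needed, are in the scene too. Of the things that look like the part that bears white_centre, the largest one is meant.

How it is judged:
At the end, for the whole second after the job is handed in: Two packers stand in the gap, total thickness 0 to 3.5 mm under the gap, within 3 mm of the floor, 7 degrees of upright, 8 degrees of square with the gap and 15 mm of its middle lengthways; the other two are in the rack, leaning less than 28 degrees (((x of module_face in the frame of stop_face between 0.0225 and 0.026 m and horizontal distance between each of red_centre, yellow_centre and stop_face below 0.05 m) or (x of module_face in the frame of stop_face between 0.025 and 0.0285 m and horizontal distance between each of red_centre, green_centre and stop_face below 0.05 m) or (x of module_face in the frame of stop_face between 0.0275 and 0.031 m and horizontal distance between each of red_centre, white_centre and stop_face below 0.05 m) or (x of module_face in the frame of stop_face between 0.0275 and 0.031 m and horizontal distance between each of yellow_centre, green_centre and stop_face below 0.05 m) or (x of module_face in the frame of stop_face between 0.03 and 0.0335 m and horizontal distance between each of yellow_centre, white_centre and stop_face below 0.05 m) or (x of module_face in the frame of stop_face between 0.0325 and 0.036 m and horizontal distance between each of green_centre, white_centre and stop_face below 0.05 m)) and ((x of red_centre in the frame of stop_face between 0.003 and 0.036 m and y of red_centre in the frame of stop_face between -0.015 and 0.015 m and z of red_centre in the frame of stop_face below 0.049 m and angle between red_centre's own z axis and vertical below 0.12 rad and angle between the x axis of red_centre and the x axis of stop_face, either way round below 0.15 rad) or (x of red_centre in the frame of rack between -0.09 and 0.09 m and y of red_centre in the frame of rack between -0.03 and 0.03 m and z of red_centre in the frame of rack below 0.065 m and angle between red_centre's own z axis and vertical below 0.5 rad)) and ((x of yellow_centre in the frame of stop_face between 0.003 and 0.036 m and y of yellow_centre in the frame of stop_face between -0.015 and 0.015 m and z of yellow_centre in the frame of stop_face below 0.049 m and angle between yellow_centre's own z axis and vertical below 0.12 rad and angle between the x axis of yellow_centre and the x axis of stop_face, either way round below 0.15 rad) or (x of yellow_centre in the frame of rack between -0.09 and 0.09 m and y of yellow_centre in the frame of rack between -0.03 and 0.03 m and z of yellow_centre in the frame of rack below 0.065 m and angle between yellow_centre's own z axis and vertical below 0.5 rad)) and ((x of green_centre in the frame of stop_face between 0.003 and 0.036 m and y of green_centre in the frame of stop_face between -0.015 and 0.015 m and z of green_centre in the frame of stop_face below 0.049 m and angle between green_centre's own z axis and vertical below 0.12 rad and angle between the x axis of green_centre and the x axis of stop_face, either way round below 0.15 rad) or (x of green_centre in the frame of rack between -0.09 and 0.09 m and y of green_centre in the frame of rack between -0.03 and 0.03 m and z of green_centre in the frame of rack below 0.065 m and angle between green_centre's own z axis and vertical below 0.5 rad)) and ((x of white_centre in the frame of stop_face between 0.003 and 0.036 m and y of white_centre in the frame of stop_face between -0.015 and 0.015 m and z of white_centre in the frame of stop_face below 0.049 m and angle between white_centre's own z axis and vertical below 0.12 rad and angle between the x axis of white_centre and the x axis of stop_face, either way round below 0.15 rad) or (x of white_centre in the frame of rack between -0.09 and 0.09 m and y of white_centre in the frame of rack between -0.03 and 0.03 m and z of white_centre in the frame of rack below 0.065 m and angle between white_centre's own z axis and vertical below 0.5 rad))); the robot touches nothing.
It fails at once if the module is pressed with more than 50 N (forced) (contact force between module and anything else above 50 N).
It fails at once if a bystander (spool, screwdriver, pliers, tumbler, multimeter) is shifted by more than 30 mm (distance of any of spool, screwdriver, pliers, tumbler, meter from where it was at the start of the episode above 0.03 m).
It also fails if it takes over 72 s, if anything falls off the work surface, if the arm or the gripper's body presses on something with over 40 N, if the wrist force passes 120 N, or if a joint passes its speed limit or range.

ROBOT

A 6-joint arm with a two-finger parallel gripper is mounted at the origin on the work surface. World frame = base frame: x ahead of the robot, y to its left, z up, the work surface at z = 0. Lengths are in m, angles in rad, forces in N, time in s.
With the tool pointing down it reaches from about 0.35 to 0.85 m from the base axis. Payload 8.1 kg.
Tool frame: the origin (TCP) lies at the very end of the fingers, on their centre line; the grasp point (between the pads) lies robot.grip_point_offset behind it (robot.grip_point_offset is the distance from the TCP to the grasp point, in m); z points along the fingers, y is the line along which they close (so a half turn about z gives the same grasp; the last joint's range is limited). The gripper opens to 93 mm and grips with 3 to 60 N. Pads are 15 mm wide; open, the fingers measure 128 mm over their backs; the gripper's body (75 mm by 188 mm) begins 65 mm behind the grasp point.
Start: joints at [-1.233, 0.13, 1.488, -0, 1.523, -0.085], TCP at [0.246, -0.547, 0.184] pointing down, gripper open.
Joint ranges: [-2.96, 2.96], [-0.89, 2.26], [0.02, 2.5], [-1.34, 4.48], [0, 2.73], [-2.66, 2.66]. Speed limits (rad/s): [2.39, 2.39, 2.79, 3.14, 3.14, 3.14].

INTERFACE

Orientations are given as a rotation vector (axis times angle).
In Python, from plant import robot, eyes gives the robot as it stands. The module is installed in compiled form; this text tells all that it offers.
- The arm moves only by the tool apply_moves, never from a script. Its argument "steps" is one flat list of numbers, 7 for each row, row after row: the shift along the tool's x, y, z in units of 30 mm (1.0 is 30 mm), then the turn, a rotation vector about the tool's x, y, z in units of 6 degrees (1.0 is 6 degrees), then the opening in per cent of the stroke, from 0 (shut) to 100 (fully open). In form: [dx, dy, dz, ax, ay, az, fingers, dx, dy, dz, ax, ay, az, fingers, ...]. A call has 1 to 12 rows; each row shifts and turns the commanded pose from where the row before left it, along the tool's axes as they then stand; what a row does not reach is not made up. A row lasts 1/12 s, in which the tool goes at most 41.7 mm and 7.16 degrees, less where a joint would pass 70% of its speed; a pose out of reach is approached as far as the arm can. A call is refused whole if a number of a shift passes 1 or a number of a turn 1, either way. A call with a gripper value outside its range is refused whole. The fingers move at their own pace and stop on an object; "grip_force" is the grip in N (left out, the last holds). Time passes only in rows, so rows that do not move let the fingers close. It gives the time, the measured TCP pose, the force, the opening and the grip force at its end, in the units of the state.
- robot.read_state(): the state, without advancing time (a new reading comes with each control period).
- eyes.read_camera(name): name is "scene" or "top" or "wrist"; returns the picture (384x512x3 uint8, red, green, blue); there is no depth.
- eyes.calibration(name): a dict with "K" (3x3 intrinsics, pixels), "R" (3x3) and "t" (3): a world point X has camera coordinates R X + t. Camera axes: x right, y down, z forward; pixel columns grow to the right and rows downward; lengths in m; the calibration is good to about 2 mm. The wrist camera is an equidistant fisheye: a pixel r from the principal point sees the ray r / f radians off the axis. A picture is of the moment at which its call begins: read the wrist's pose just before it. calibration takes no time and is no camera call; for the wrist camera it gives the pose at the moment of the call.
- robot.close_job(): hands the job in; it is judged then, once.
Trained networks look in the newest picture that a camera, given by its name, has taken for a name from the list of things; names that differ only in an ending like _2 or _b are one class to them, and where a whole thing is asked for, a point or a joint stands for the part that bears it (a point fixed in the world has none). Each returns a list of dicts, best first, with "conf" (0 to 1); they miss things now and then, are a little off and sometimes report something else, mostly with a low value. They report only what shows in the picture. A call takes as long as a camera call. They do not tell look-alikes from the thing itself.
- eyes.search_frame(camera, thing): "rect" ([left, top, width, height] in pixels, round what is visible of it).
- eyes.place_of(camera, thing): "xy" ([column, row] in pixels: a listed point, or the origin of a listed thing).
The state is a dict: "t": time; "q": joint angles; "dq": joint speeds; "joint_torque": joint torques, N m; "tool_pos": TCP position; "orientation": TCP orientation; "force": force on the tool from outside, world axes, zero at the start; "wrist_torque": the same for the moment, N m; "opening": finger opening in m; "gripper_force": force on a finger pad.
Only numpy, scipy, OpenCV 4.12 (cv2) and the standard library are available. Lean on these libraries where they do the work, as an engineer would, in place of code of your own. Each camera call takes 0.05 s, during which the arm holds its last target. There are 200 camera calls.

## Working session

There is one attempt and no reset: what is moved stays moved. The work goes in short steps, Python scripts to look and compute and a tool call to move; the robot and the scene stay as the last step left them, time stands still between calls to the robot, and variables do not carry over. Pictures are saved under pics/ and viewed, at most 10 in all, crops included, and the job is handed in when it is done.

Besides the shell and the picture viewer there is one more tool, called after "Request:" as name(argument=value, ...) on one line, values as JSON. apply_moves: Moves the arm, as the interface text tells. Its arguments: {"type":"object","properties":{"steps":{"type":"array"},"grip_force":{"type":"number"}},"required":["steps"]}

```bash
mkdir -p pics; cat > h.py <<'E'
import numpy as np, cv2
from plant import robot, eyes
from scipy.spatial.transform import Rotation as Ro
def pix(c,X):
    k=eyes.calibration(c);K=np.array(k['K']);p=np.array(k['R'])@np.array(X,float)+np.array(k['t']).ravel()
    p=K@p;return p[:2]/p[2]
def ray(c,uv,k=None):
    k=k or eyes.calibration(c);K=np.array(k['K']);R=np.array(k['R']);t=np.array(k['t']).ravel()
    if c=='wrist':
        d=np.array([(uv[0]-K[0,2])/K[0,0],(uv[1]-K[1,2])/K[1,1]]);th=np.linalg.norm(d)+1e-12
        v=np.r_[d/th*np.sin(th),np.cos(th)]
    else: v=np.linalg.solve(K,np.r_[uv,1.])
    return -R.T@t,R.T@v
def at(c,uv,z,k=None):
    o,d=ray(c,uv,k);return o+d*(z-o[2])/d[2]
def two(c1,u1,c2,u2):
    o1,d1=ray(c1,u1);o2,d2=ray(c2,u2)
    s=np.linalg.lstsq(np.c_[d1,-d2],o2-o1,rcond=None)[0]
    a=o1+s[0]*d1;b=o2+s[1]*d2;return (a+b)/2,np.linalg.norm(a-b)
E
python3 - <<'E'
from h import *
np.set_printoptions(precision=4,suppress=True)
for c in('scene','top'):
    im=eyes.read_camera(c);cv2.imwrite(f'pics/{c}0.png',cv2.cvtColor(im,4))
    print(c,eyes.calibration(c))
    for t in['stop_face','module_face','rack','red_centre','yellow_centre','green_centre','white_centre']:
        print(t,[(np.round(d['xy']).tolist(),round(d['conf'],2)) for d in eyes.place_of(c,t)[:3]])
print(robot.read_state())
E
```

```text
scene {'K': array([[402.0421,   0.    , 257.9914],
       [  0.    , 402.0421, 186.926 ],
       [  0.    ,   0.    ,   1.    ]]), 'R': array([[ 0.6447,  0.7644,  0.0082],
       [ 0.6452, -0.5384, -0.5422],
       [-0.41  ,  0.3548, -0.8402]]), 't': array([-0.385 , -0.3577,  1.4392])}
stop_face [([268.0, 142.0], 0.57)]
module_face [([274.0, 144.0], 0.72), ([212.0, 214.0], 0.37)]
rack [([212.0, 212.0], 0.9)]
red_centre [([214.0, 206.0], 0.59)]
yellow_centre [([194.0, 188.0], 0.58), ([310.0, 238.0], 0.22)]
green_centre []
white_centre [([165.0, 211.0], 0.75), ([203.0, 196.0], 0.64), ([181.0, 252.0], 0.55)]
top {'K': array([[352.5223,   0.    , 258.7281],
       [  0.    , 352.5223, 193.7591],
       [  0.    ,   0.    ,   1.    ]]), 'R': array([[ 0.0161, -0.9998,  0.0134],
       [-0.9869, -0.018 , -0.1604],
       [ 0.1606, -0.0106, -0.987 ]]), 't': array([-0.006 ,  0.6242,  0.8479])}
stop_face [([202.0, 262.0], 0.85), ([410.0, 181.0], 0.37)]
module_face [([199.0, 249.0], 0.8), ([316.0, 196.0], 0.72), ([314.0, 233.0], 0.51)]
rack [([312.0, 230.0], 0.87)]
red_centre [([316.0, 217.0], 0.45), ([402.0, 233.0], 0.2)]
yellow_centre [([320.0, 249.0], 0.46), ([99.0, 220.0], 0.19)]
green_centre [([312.0, 200.0], 0.59)]
white_centre [([360.0, 252.0], 0.72), ([316.0, 233.0], 0.64), ([368.0, 200.0], 0.53)]
{'t': 0.8, 'q': array([-1.2334,  0.1304,  1.4882, -0.    ,  1.523 , -0.0854]), 'dq': array([-0.0012,  0.0003, -0.0017, -0.0014, -0.0018, -0.0015]), 'joint_torque': array([ -0.001 , -55.9708, -49.2024,   0.0768,   0.0225,  -0.    ]), 'tool_pos': array([ 0.2462, -0.5472,  0.1836]), 'orientation': array([3.0716, 0.6591, 0.    ]), 'force': array([0.6717, 0.1096, 0.5208]), 'wrist_torque': array([-0.0147, -0.0278, -0.0453]), 'gripper_force': 0.0, 'opening': 0.09284091866796298}
```

View pics/top0.png

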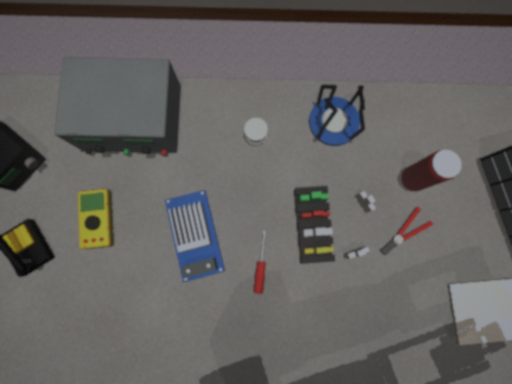

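View pics/scene0.png

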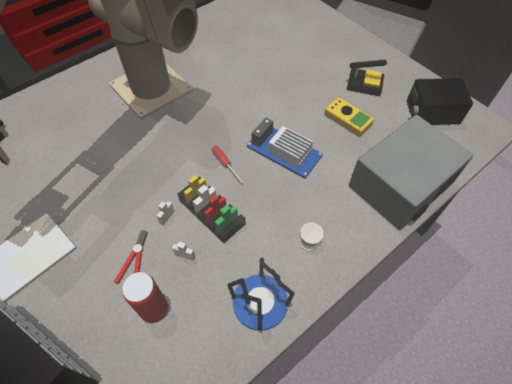

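The top view shows the rack slots in order: green (313,196), red (314,214), white (318,232), yellow (318,250). Two white look-alikes lie on the bench at (358,252) and (367,200). The rack's white (318,232) appears larger, so I choose that one and will check it in a close crop. The cradle has its stop at (200,267) and the module at (188,225).

```bash
python3 - <<'E'
from h import *
np.set_printoptions(precision=4,suppress=True)
T={'rack':((312,230),(212,212)),'stop':((202,262),(268,142)),'modf':((199,249),(274,144)),'white':((316,233),(203,196)),'red':((316,217),(214,206)),'yel':((320,249),(194,188))}
for n,(a,b) in T.items(): print(n,*two('top',a,'scene',b))
for n,uv in dict(c1=(166,197),c2=(204,192),c3=(223,270),c4=(184,280)).items(): print(n,at('top',uv,.012))
for n,uv in dict(r1=(295,187),r2=(328,186),r3=(334,262),r4=(300,263)).items(): print(n,at('top',uv,.04))
print(at('top',(335,121),.03), at('top',(265,260),.02),'mug',at('top',(256,130),.05))
k=eyes.calibration('wrist');print(k);R=np.array(k['R']);print('cam',-R.T@np.array(k['t']).ravel(),'axis',R[2])
s=robot.read_state();print(Ro.from_rotvec(s['orientation']).as_matrix(), robot.grip_point_offset)
im=cv2.imread('pics/top0.png')[170:290,150:390];cv2.imwrite('pics/crop1.png',cv2.resize(im,None,fx=3.3,fy=3.3,interpolation=2))
E
```

```text
rack [ 0.5417 -0.1369 -0.0151] 0.01071326274104913
stop [ 0.4534  0.1553 -0.0053] 0.013438772895090082
modf [0.4844 0.1587 0.0119] 0.005186910998252453
white [ 0.526  -0.1402  0.0585] 0.0025550831971133314
red [ 0.5682 -0.138   0.0562] 0.0045630405901357415
yel [ 0.4883 -0.1469  0.0617] 0.002615170055672974
c1 [0.6173 0.2495 0.012 ]
c2 [0.6326 0.1497 0.012 ]
c3 [0.4307 0.0928 0.012 ]
c4 [0.4043 0.1913 0.012 ]
r1 [ 0.6454 -0.089   0.04  ]
r2 [ 0.6496 -0.1748  0.04  ]
r3 [ 0.4561 -0.1868  0.04  ]
r4 [ 0.4523 -0.1015  0.04  ]
[ 0.8308 -0.1986  0.03  ] [ 0.4578 -0.0144  0.02  ] mug [0.7938 0.0146 0.05  ]
{'K': array([[297.3186,   0.    , 254.012 ],
       [  0.    , 297.3186, 198.8379],
       [  0.    ,   0.    ,   1.    ]]), 'R': array([[ 0.4109, -0.9117, -0.0007],
       [-0.8853, -0.3992,  0.2387],
       [-0.2179, -0.0974, -0.9711]]), 't': array([-0.5995, -0.0278,  0.3907])}
cam [ 0.3068 -0.5195  0.3856] axis [-0.2179 -0.0974 -0.9711]
[[ 0.912   0.4103  0.    ]
 [ 0.4103 -0.912  -0.0001]
 [-0.      0.0001 -1.    ]] 0.0188
```

View pics/crop1.png

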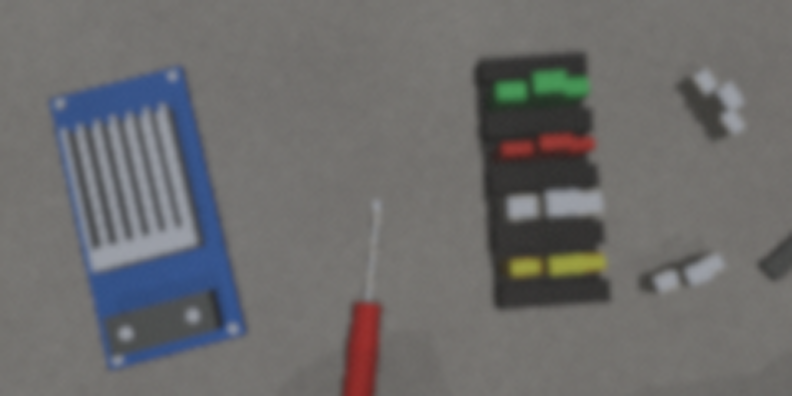

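The crop confirms it: the rack's white packer stands upright and shows the full plate and tab, while the two white decoys are smaller and lie on dark bases. Next I go above the gap for a close look.

Request:
apply_moves(steps=[0.58,-0.78,0,0,0,0,60,0.58,-0.78,0,0,0,0,60,0.58,-0.78,0,0,0,0,60,0.58,-0.78,0,0,0,0,60,0.58,-0.78,0,0,0,0,60,0.58,-0.78,0,0,0,0,60,0.58,-0.78,0,0,0,0,60,0.58,-0.78,0,0,0,0,60,0.58,-0.78,0,0,0,0,60,0.58,-0.78,0,0,0,0,60,0.58,-0.78,0,0,0,0,60,0.58,-0.78,0,0,0,0,60])

```text
t: 1.8
tool_pos: [0.3215, -0.2042, 0.1837]
orientation: [3.071, 0.659, 0.001]
force: [0.6, -0.3, 0.3]
opening: 0.0556
gripper_force: 0.0
```

Request:
apply_moves(steps=[0.58,-0.78,0,0,0,0,60,0.58,-0.78,0,0,0,0,60,0.58,-0.78,0,0,0,0,60,0.58,-0.78,0,0,0,0,60,0.58,-0.78,0,0,0,0,60,0.58,-0.78,0,0,0,0,60,0.58,-0.78,0,0,0,0,60,0.58,-0.78,0,0,0,0,60,0.58,-0.78,0,0,0,0,60,0.58,-0.78,0.3,0,0,0.85,60,0.58,-0.78,0.3,0,0,0.85,60,0,0,0,0,0,0,60])

```text
t: 2.8
tool_pos: [0.3924, 0.111, 0.1639]
orientation: [-3.117, -0.377, 0.002]
force: [-0.2, -0.2, -0.4]
opening: 0.0556
gripper_force: 0.0
```

```bash
python3 - <<'E'
from h import *
np.set_printoptions(precision=4,suppress=True)
s=robot.read_state();print(s['t'],s['tool_pos'],Ro.from_rotvec(s['orientation']).as_matrix()[:,0],s['dq'])
im=eyes.read_camera('wrist');cv2.imwrite('pics/w1.png',cv2.cvtColor(im,4))
for t in['stop_face','module_face']: print(t,eyes.place_of('wrist',t))
E
```

```text
2.8 [0.3924 0.111  0.1639] [ 0.9711  0.2386 -0.0013] [-0.0729 -0.0422  0.0141 -0.0356  0.0639 -0.2986]
stop_face [{'xy': [229.6, 129.7], 'conf': 0.62}]
module_face [{'xy': [229.9, 94.8], 'conf': 0.68}]
```

View pics/w1.png

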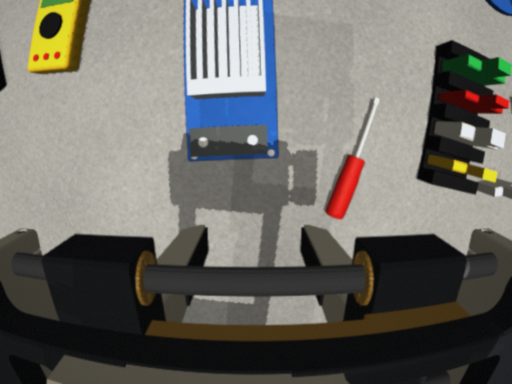

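The wrist view shows the stop's near-gap edge at row 125 and the module's front edge at row 95, around column 228. I'll lower and centre to measure the gap.

Request:
apply_moves(steps=[0,-0.4,0.9,0,0,0,60,0,-0.4,0.9,0,0,0,60,0,0,0,0,0,0,60,0,0,0,0,0,0,60,0,0,0,0,0,0,60])

```text
t: 3.37
tool_pos: [0.3879, 0.1295, 0.1131]
orientation: [3.118, 0.383, 0.002]
force: [-0.4, 0.3, 0.2]
opening: 0.0556
gripper_force: 0.0
```

```bash
python3 - <<'E'
from h import *
np.set_printoptions(precision=4,suppress=True)
k=eyes.calibration('wrist')
im=eyes.read_camera('wrist');im=cv2.cvtColor(im,4);cv2.imwrite('pics/w2.png',im)
s=robot.read_state();print(s['t'],s['tool_pos'],s['force'],s['dq'])
for t in['stop_face','module_face']: print(t,eyes.place_of('wrist',t))
cv2.imwrite('pics/w2c.png',cv2.resize(im[60:200,180:320],None,fx=4,fy=4,interpolation=2))
E
```

```text
3.4167 [0.3884 0.1297 0.1136] [ 0.06   -0.693  -1.0309] [ 0.004  -0.0033 -0.0079  0.0026 -0.0055  0.007 ]
stop_face [{'xy': [245.7, 126.3], 'conf': 0.79}]
module_face [{'xy': [244.8, 90.5], 'conf': 0.89}]
```

View pics/w2c.png

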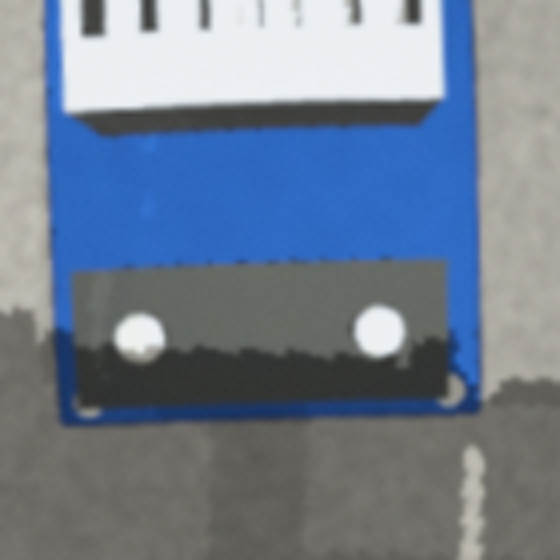

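The crop shows the stop's gap edge at crop rows 272→262 and the module's top front edge at rows 112→100, with the dark module face visible below it. I'll fit both edges at sub-pixel level.

```bash
cat > gap.py <<'E'
from h import *
np.set_printoptions(precision=4,suppress=True)
k=eyes.calibration('wrist');im=cv2.imread('pics/w2.png').astype(float)
def edge(cols,r0,r1,ch,z):
    P=[]
    for c in cols:
        g=np.abs(np.gradient(cv2.GaussianBlur(im[:,:,ch],(0,0),.7)[r0:r1,c]));i=int(np.clip(g.argmax(),1,len(g)-2))
        a,b,d=g[i-1:i+2];P.append((c,r0+i+.5*(a-d)/(a-2*b+d)))
    P=np.array(P);p=np.polyfit(P[:,0],P[:,1],1);q=P[np.abs(np.polyval(p,P[:,0])-P[:,1])<.7]
    print(len(q),np.std(np.polyval(p,q[:,0])-q[:,1]))
    W=np.array([at('wrist',u,z,k) for u in q]);m=W.mean(0);d=np.linalg.svd(W[:,:2]-m[:2])[2][0];d*=np.sign(d[1]);return m,d
Z=.062
b=im[:,:,0]-im[:,:,2] ; im[:,:,1]=b
sm,sd=edge(range(202,289),118,135,1,Z); mm,md=edge(range(200,286),78,92,2,Z)
y=sd+md;y/=np.linalg.norm(y);x=np.array([y[1],-y[0]])
print('yaw s,m',np.degrees(np.arctan2(-sd[0],sd[1])),np.degrees(np.arctan2(-md[0],md[1])),'gap',(mm[:2]-sm[:2])@x,'x',x)
L=at('wrist',(180+74/4-.4,60+270/4),Z,k);R=at('wrist',(180+447/4-.4,60+263/4),Z,k)
print('stop ends',L,R,np.linalg.norm(L-R),'mid',(L+R)/2)
L2=at('wrist',(180+63/4-.4,60+112/4),Z,k);R2=at('wrist',(180+443/4-.4,60+99/4),Z,k)
print('module ends',np.linalg.norm(L2-R2),(L2+R2)/2, 'lat',((L2+R2)/2-(L+R)/2)[:2]@y)
E
python3 gap.py
```

```text
87 0.20012927110494783
86 0.24313722805106222
yaw s,m 15.608217435178231 15.529467462688135 gap 0.0343707946988256 x [0.9633 0.2684]
stop ends [0.4419 0.1932 0.062 ] [0.4623 0.1163 0.062 ] 0.07953648221159886 mid [0.4521 0.1548 0.062 ]
module ends 0.08076440026606868 [0.4856 0.1648 0.062 ] lat 0.0006361982515593455
```

The gap is 34.4 mm; both 80 mm widths check out at 79.5 and 80.8. That means green + white = 32.5 mm, leaving 1.9 mm of slack. Next I go above the rack for a close look.

Request:
apply_moves(steps=[0,0,-0.95,0,0,0,60,0,0,-0.95,0,0,0,60,0.27,0.9,0,0,0,0,60,0.27,0.9,0,0,0,0,60,0.27,0.9,0,0,0,0,60,0.27,0.9,0,0,0,0,60,0.27,0.9,0,0,0,0,60,0.27,0.9,0,0,0,0,60,0.27,0.9,0,0,0,0,60,0.27,0.9,0,0,0,0,60,0.27,0.9,0,0,0,0,60,0.27,0.9,0,0,0,0,60])

```text
t: 4.52
tool_pos: [0.5322, -0.114, 0.1699]
orientation: [3.117, 0.383, 0.003]
force: [-0.3, 0.6, -0.1]
opening: 0.0559
gripper_force: 0.0
```

Request:
apply_moves(steps=[0.27,0.9,0,0,0,0.9,60,0,0,0,0,0,0.9,60,0,0,0,0,0,0,60,0,0,0,0,0,0,60,0,0,0,0,0,0,60])

```text
t: 4.93
tool_pos: [0.5454, -0.1359, 0.1691]
orientation: [3.14, 0.094, 0.001]
force: [-0.2, -0.2, 0.3]
opening: 0.0561
gripper_force: 0.0
```

```bash
python3 - <<'E'
from h import *
np.set_printoptions(precision=4,suppress=True)
s=robot.read_state();print(s['t'],s['tool_pos'],s['orientation'],s['force'],s['dq'])
im=eyes.read_camera('wrist');im=cv2.cvtColor(im,4);cv2.imwrite('pics/w3.png',im)
k=eyes.calibration('wrist');np.savez('w3.npz',**k)
for t in['rack','green_centre','white_centre','red_centre']: 
    for d in eyes.place_of('wrist',t)[:3]: print(t,d,at('wrist',d['xy'],0 if t=='rack' else .056))
E
```

```text
4.9333 [ 0.5454 -0.1359  0.1691] [3.1401 0.0936 0.001 ] [-0.23   -0.1678  0.2774] [ 0.0088 -0.0062  0.0093 -0.0005 -0.0027  0.0098]
rack {'xy': [256.5, 177.7], 'conf': 0.72} [ 0.5483 -0.1377  0.    ]
white_centre {'xy': [373.6, 134.8], 'conf': 0.94} [ 0.6153 -0.2636  0.056 ]
white_centre {'xy': [336.9, 243.4], 'conf': 0.59} [ 0.4864 -0.2356  0.056 ]
white_centre {'xy': [258.1, 205.8], 'conf': 0.57} [ 0.5268 -0.1403  0.056 ]
red_centre {'xy': [255.2, 165.2], 'conf': 0.68} [ 0.5713 -0.1345  0.056 ]
```

View pics/w3.png

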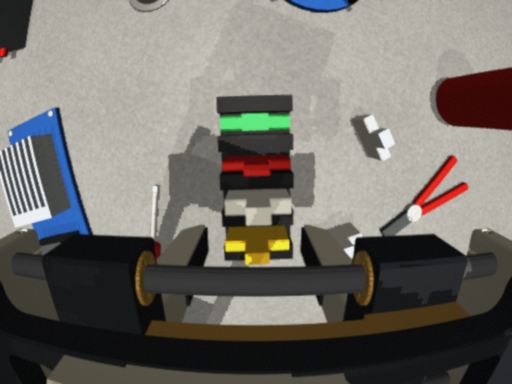

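The wrist view has green at (255,122) nearly straight below the camera, red at (256,163), white at (257,205) and yellow at (257,245). All four stand upright in their slots. I'll segment the colours to get poses.

```bash
python3 - <<'E'
from h import *
np.set_printoptions(precision=4,suppress=True)
im=cv2.imread('pics/w3.png');k=dict(np.load('w3.npz'))
hsv=cv2.cvtColor(im,40)
g=((hsv[:,:,0]>45)&(hsv[:,:,0]<80)&(hsv[:,:,1]>90)&(hsv[:,:,2]>60)).astype(np.uint8)
g[:100]=0;g[140:]=0;g[:,:205]=0;g[:,305:]=0
for r in range(106,138): 
    c=np.flatnonzero(g[r]); 
    if len(c): print(r,c.min(),c.max(),len(c))
cols=[(c,np.flatnonzero(g[:,c]).min(),np.flatnonzero(g[:,c]).max()) for c in range(220,294,4) if g[:,c].any()];print(cols)
# rack black outline via top corners (z=.04)
cv2.imwrite('pics/w3c.png',cv2.resize(im[90:260,200:310],None,fx=3.5,fy=3.5,interpolation=2))
E
```

```text
112 254 267 14
113 241 268 28
114 241 288 48
115 229 288 60
116 221 289 69
117 220 289 70
118 220 289 70
119 220 289 70
120 220 289 70
121 220 289 70
122 220 289 70
123 220 289 70
124 220 289 70
125 220 289 70
126 220 289 70
127 220 289 70
128 220 288 69
129 221 288 68
130 221 268 48
131 222 248 16
[(220, np.int64(117), np.int64(128)), (224, np.int64(116), np.int64(131)), (228, np.int64(116), np.int64(131)), (232, np.int64(115), np.int64(130)), (236, np.int64(115), np.int64(130)), (240, np.int64(115), np.int64(130)), (244, np.int64(113), np.int64(131)), (248, np.int64(113), np.int64(131)), (252, np.int64(113), np.int64(130)), (256, np.int64(112), np.int64(130)), (260, np.int64(112), np.int64(130)), (264, np.int64(112), np.int64(130)), (268, np.int64(113), np.int64(130)), (272, np.int64(114), np.int64(129)), (276, np.int64(114), np.int64(129)), (280, np.int64(114), np.int64(129)), (284, np.int64(114), np.int64(129)), (288, np.int64(114), np.int64(129))]
```

View pics/w3c.png

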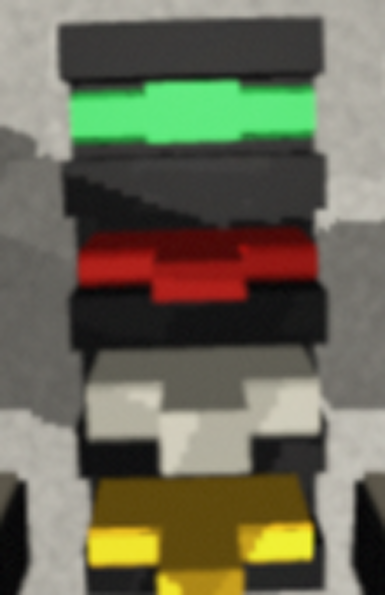

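```bash
python3 - <<'E'
from h import *
np.set_printoptions(precision=4,suppress=True)
k=dict(np.load('w3.npz'))
print('tab',at('wrist',(254.7,121.6),.102,k),'plate',at('wrist',(254.6,122.4),.07,k))
a=at('wrist',(241,121.6),.102,k);b=at('wrist',(268.5,121.6),.102,k);print(np.linalg.norm(a-b))
a=at('wrist',(222,123.5),.07,k);b=at('wrist',(287,121.8),.07,k);print('yaw',np.degrees(np.arctan2(-(a-b)[0],(a-b)[1])))
print('green thick',at('wrist',(254.7,112.5),.102,k)-at('wrist',(254.7,130.8),.102,k))
w=at('wrist',(200+205/3.5,90+412/3.5),.102,k);print('white tab front edge',w)
s=robot.read_state();R=Ro.from_rotvec(s['orientation']).as_matrix()
t=at('wrist',(254.7,121.6),.102,k);t[2]=s['tool_pos'][2];print('to green, tool mm',R.T@(t-s['tool_pos'])*1e3)
E
```

```text
tab [ 0.6168 -0.1312  0.102 ] plate [ 0.6166 -0.1312  0.07  ]
0.024644621264902137
yaw 4.973990624128452
green thick [0.0166 0.001  0.    ]
white tab front edge [ 0.5373 -0.1397  0.102 ]
to green, tool mm [71.4649 -0.2108  0.0339]
```

Request:
apply_moves(steps=[0.8,0,0,0,0,0,60,0.8,0,0,0,0,0,60,0.78,0,0,0,0,-0.27,60,0,0,0.8,0,0,0,60,0,0,0.8,0,0,0,60,0,0,0,0,0,0,60,0,0,0,0,0,0,60])

```text
t: 5.77
tool_pos: [0.6151, -0.1313, 0.1189]
orientation: [-3.137, -0.134, 0.006]
force: [-0.8, -0.3, -0.1]
opening: 0.0556
gripper_force: 0.0
```

```bash
cat > st.py <<'E'
from h import *
np.set_printoptions(precision=4,suppress=True)
s=robot.read_state();R=Ro.from_rotvec(s['orientation']).as_matrix()
print(s['t'],s['tool_pos'],'yaw',np.degrees(np.arctan2(R[1,0],R[0,0])),'zax',R[:,2],s['force'],s['opening'],s['gripper_force'])
def go(x,y,z,yaw):
    d=R.T@(np.array([x,y,z])-s['tool_pos'])/.03
    print('need units',d,'az',-(yaw-np.degrees(np.arctan2(R[1,0],R[0,0])))/6)
E
python3 - <<'E'
from st import *
go(.6168,-.1312,.0745,5.)
E
```

```text
5.7667 [ 0.6151 -0.1313  0.1189] yaw 4.893666157800055 zax [-0.004   0.0012 -1.    ] [-0.7568 -0.3393 -0.1283] 0.055616847371839355 0.0
need units [0.0616 0.0049 1.4786] az -0.017722307033324114
```

Request:
apply_moves(steps=[0.06,0,0.75,0,0,0,60,0,0,0.72,0,0,0,60,0,0,0,0,0,0,60,0,0,0,0,0,0,10,0,0,0,0,0,0,10,0,0,0,0,0,0,10,0,0,0,0,0,0,10,0,0,0,0,0,0,10,0,0,0,0,0,0,10], grip_force=25)

```text
t: 6.52
tool_pos: [0.619, -0.1321, 0.0773]
orientation: [3.138, 0.133, 0.002]
force: [-0.1, -0.3, -0.0]
opening: 0.0205
gripper_force: 0.0
```

```bash
python3 - <<'E'
from st import *
go(.6168,-.1312,.175,5.)
E
```

```text
6.5167 [ 0.619  -0.1321  0.0773] yaw 4.844571132652521 zax [ 0.0011 -0.0003 -1.    ] [-0.0602 -0.2988 -0.0089] 0.020472276895659072 0.0
need units [-0.066  -0.0331 -3.2568] az -0.02590481122457981
```

```bash
python3 - <<'E'
from st import *
im=eyes.read_camera('wrist');im=cv2.cvtColor(im,4);cv2.imwrite('pics/w4.png',im)
print(s['opening'],robot.read_state()['opening'])
E
```

```text
6.5167 [ 0.619  -0.1321  0.0773] yaw 4.844571132652521 zax [ 0.0011 -0.0003 -1.    ] [-0.0602 -0.2988 -0.0089] 0.020472276895659072 0.0
0.020472276895659072 0.015962984590568812
```

View pics/w4.png

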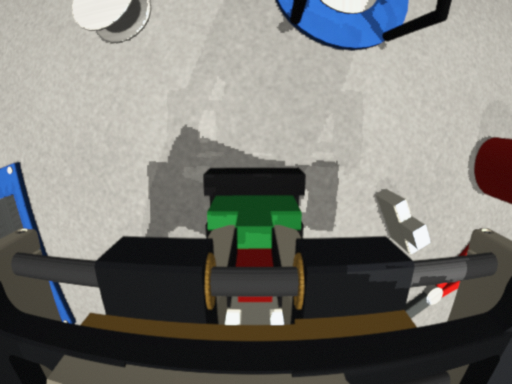

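```bash
python3 - <<'E'
from st import *
k=eyes.calibration('wrist');Rc=np.array(k['R']);o=-Rc.T@np.array(k['t']).ravel();print('cam',o,'in tool',R.T@(o-s['tool_pos']),'axis tool',R.T@Rc[2])
k3=dict(np.load('w3.npz'));print('cam3',-k3['R'].T@k3['t'].ravel())
print('tab centre now',at('wrist',(254,237.5),.102), 'tab edges',at('wrist',(254,227),.102),at('wrist',(254,248),.102))
def proj(X):
    p=Rc@np.array(X)+np.array(k['t']).ravel();th=np.arccos(p[2]/np.linalg.norm(p));n=p[:2]/np.linalg.norm(p[:2]);return th*297.3186*n+[254,198.8]
print('TCP px',proj(s['tool_pos']),'tabtop expected',proj([.6168,-.1312,.102]))
im=cv2.imread('pics/w4.png');cv2.imwrite('pics/w4c.png',cv2.resize(im[160:340,190:320],None,fx=4,fy=4,interpolation=2)[:600])
E
```

```text
6.5667 [ 0.6188 -0.132   0.077 ] yaw 4.844566514564153 zax [ 0.0007 -0.0002 -1.    ] [-0.714   0.0109 -0.2143] 0.015962984590568812 0.0
cam [ 0.6849 -0.1258  0.2791] in tool [ 0.0665 -0.0005 -0.2021] axis tool [-0.2389 -0.0007  0.971 ]
cam3 [ 0.6116 -0.1311  0.3712]
tab centre now [ 0.6163 -0.1315  0.102 ] tab edges [ 0.6234 -0.1309  0.102 ] [ 0.609  -0.1321  0.102 ]
TCP px [254.953  221.5818] tabtop expected [253.5511 236.6638]
```

View pics/w4c.png

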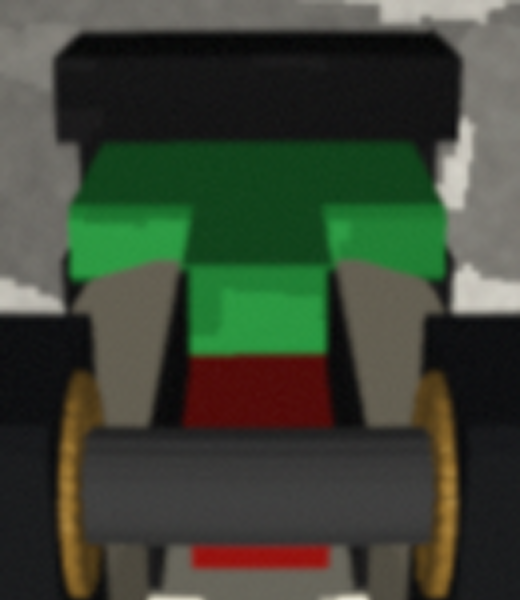

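Request:
apply_moves(steps=[0,0,0,0,0,0,10,0,0,0,0,0,0,10,0,0,0,0,0,0,10])

```text
t: 6.82
tool_pos: [0.6185, -0.1319, 0.0764]
orientation: [-3.139, -0.133, 0.0]
force: [0.1, 0.3, -0.7]
opening: 0.0094
gripper_force: 0.0
```

```bash
python3 - <<'E'
from st import *
im=eyes.read_camera('wrist');im=cv2.cvtColor(im,4);cv2.imwrite('pics/w5.png',im)
cv2.imwrite('pics/w5c.png',cv2.resize(im[160:310,190:320],None,fx=4,fy=4,interpolation=2))
E
```

```text
6.8167 [ 0.6185 -0.1319  0.0764] yaw 4.845627416801189 zax [-0.0001  0.0001 -1.    ] [ 0.1278  0.2886 -0.6881] 0.009374011199433025 0.0
```

View pics/w5c.png

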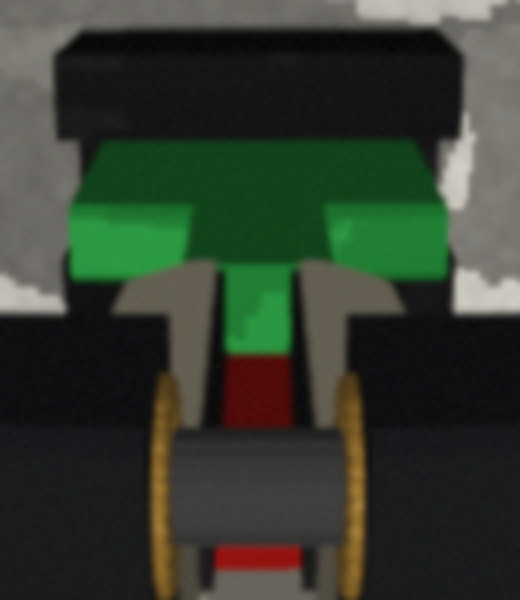

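The crop shows the fingers closing over the tab's top (front edge at crop row 265), not around it. The visible fingertip ends sit about 25 mm higher than the TCP reading implies. I'll reopen, go down in small steps while watching the force, and try closing again.

Request:
apply_moves(steps=[0,0,0,0,0,0,45,0,0,0,0,0,0,45,0,0,0,0,0,0,45,0,0,0,0,0,0,45,-0.06,0,0.12,0,0,0,45,0,0,0,0,0,0,45,0,0,0,0,0,0,45,0,0,0,0,0,0,45])

```text
t: 7.53
tool_pos: [0.6166, -0.132, 0.0727]
orientation: [-3.139, -0.133, 0.0]
force: [0.2, 0.1, -0.2]
opening: 0.0418
gripper_force: 0.0
```

Request:
apply_moves(steps=[0,0,0.1,0,0,0,45,0,0,0.1,0,0,0,45,0,0,0,0,0,0,45,0,0,0,0,0,0,45])

```text
t: 7.87
tool_pos: [0.6164, -0.132, 0.0663]
orientation: [-3.138, -0.133, 0.001]
force: [0.5, 0.3, 0.7]
opening: 0.0419
gripper_force: 0.0
```

```bash
python3 - <<'E'
from st import *
im=eyes.read_camera('wrist');im=cv2.cvtColor(im,4);cv2.imwrite('pics/w6.png',im)
E
```

```text
7.8667 [ 0.6164 -0.132   0.0663] yaw 4.84507332476987 zax [-0.0008  0.0003 -1.    ] [0.5111 0.2572 0.7496] 0.0418555285801453 0.0
```

There is no contact at 0.066, which is below the plate top, so the fingertips really are higher than the reading. I'll keep going down carefully.

Request:
apply_moves(steps=[0,0,0.15,0,0,0,45,0,0,0.15,0,0,0,45,0,0,0.1,0,0,0,45,0,0,0,0,0,0,45,0,0,0,0,0,0,45])

```text
t: 8.33
tool_pos: [0.6163, -0.1319, 0.0543]
orientation: [-3.138, -0.133, 0.002]
force: [-0.2, 0.0, 0.4]
opening: 0.0419
gripper_force: 0.0
```

Request:
apply_moves(steps=[0,0,0,0,0,0,10,0,0,0,0,0,0,10,0,0,0,0,0,0,10,0,0,0,0,0,0,10,0,0,0,0,0,0,10,0,0,0,0,0,0,10])

```text
t: 8.83
tool_pos: [0.6169, -0.1321, 0.0551]
orientation: [3.139, 0.133, 0.001]
force: [0.1, -0.4, 2.0]
opening: 0.0239
gripper_force: 25.0
```

It holds: the opening is 23.9 mm at 25 N. The packer's underside is therefore at TCP reading − 0.045. Lifting.

Request:
apply_moves(steps=[0,0,-0.6,0,0,0,10,0,0,-0.9,0,0,0,10,0,0,-0.9,0,0,0,10,0,0,-0.9,0,0,0,10,0,0,-0.5,0,0,0,10,0,0,0,0,0,0,10,0,0,0,0,0,0,10])

```text
t: 9.42
tool_pos: [0.6174, -0.1322, 0.1695]
orientation: [3.138, 0.133, 0.003]
force: [-0.1, -0.1, -0.2]
opening: 0.0234
gripper_force: 25.0
```

```bash
python3 - <<'E'
from st import *
go(.4608,.1572,.168,15.57)
im=eyes.read_camera('wrist');im=cv2.cvtColor(im,4);cv2.imwrite('pics/w7.png',im)
hsv=cv2.cvtColor(im,40);g=((hsv[:,:,0]>45)&(hsv[:,:,0]<85)&(hsv[:,:,1]>90)&(hsv[:,:,2]>40))
rs=np.flatnonzero(g.sum(1)>8)
for r in rs: c=np.flatnonzero(g[r]);print(r,c.min(),c.max(),len(c),end='; ')
k=eyes.calibration('wrist');Rc=np.array(k['R']);
def proj(X):
    X=s['tool_pos']+R@np.array(X)
    p=Rc@X+np.array(k['t']).ravel();th=np.arccos(p[2]/np.linalg.norm(p));return np.round(th*297.3186*p[:2]/np.linalg.norm(p[:2])+[254,198.8],1)
# packer bottom at tcp+45mm along tool z -> plate top at -15mm, bottom edges
for n,X in dict(ptop_fr=(.0075,.035,-.015),ptop_fl=(.0075,-.035,-.015),bot_fr=(.0075,.035,.045),bot_fl=(.0075,-.035,.045)).items():print(n,proj(X))
E
```

```text
9.4167 [ 0.6174 -0.1322  0.1695] yaw 4.84640129698915 zax [ 0.0019 -0.0006 -1.    ] [-0.1377 -0.0831 -0.1736] 0.02343936037717634 24.998736083507538
need units [ -4.385  -10.0544   0.0343] az -1.7872664505018083
198 218 294 77; 199 213 295 83; 200 213 295 83; 201 212 296 85; 202 211 297 87; 203 211 297 87; 204 210 298 89; 205 210 298 89; 206 209 299 91; 207 208 299 92; 208 208 299 92; 209 208 300 93; 210 207 301 95; 211 207 301 95; 212 206 302 97; 213 206 302 97; 214 205 303 99; 215 204 303 100; 216 204 304 101; 217 203 305 103; 218 203 305 103; 219 203 305 103; 220 203 305 103; 221 202 305 104; 222 202 305 104; 223 202 305 104; 224 202 305 104; 225 203 305 92; 226 203 305 82; 227 203 305 76; 228 203 305 65; 229 203 305 59; 230 203 305 55; 231 203 305 53; 232 203 305 51; 233 203 305 50; 234 203 305 51; 235 203 305 49; 236 203 304 50; 237 203 304 48; 238 232 276 45; 239 232 276 45; 240 232 276 45; 241 232 276 45; 242 232 276 45; 243 232 276 45; 244 233 275 43; 245 233 275 43; 246 233 275 43; 247 233 275 43; 248 233 275 43; 249 233 275 43; 250 233 275 43; 251 233 275 43; 252 233 275 43; 253 233 275 43; 254 233 275 43; 255 233 275 43; 256 233 275 43; 257 233 275 43; 258 233 275 43; 259 233 275 43; 260 245 264 20; ptop_fr [308.7 217.2]
ptop_fl [202.5 217.1]
bot_fr [296.4 196. ]
bot_fl [214.4 195.9]
```

The held packer projects where the model predicts: bottom edge at row 197, columns 213–295. It is upright and centred. Now carrying it to the gap.

Request:
apply_moves(steps=[-0.4,-0.91,0,0,0,0,10,-0.4,-0.91,0,0,0,0,10,-0.4,-0.91,0,0,0,0,10,-0.4,-0.91,0,0,0,0,10,-0.4,-0.91,0,0,0,0,10,-0.4,-0.91,0,0,0,0,10,-0.4,-0.91,0,0,0,0,10,-0.4,-0.91,0,0,0,0,10,-0.4,-0.91,0,0,0,0,10,-0.4,-0.91,0,0,0,0,10,-0.39,-0.95,0,0,0,0,10])

```text
t: 10.38
tool_pos: [0.4577, 0.1579, 0.1662]
orientation: [3.138, 0.132, -0.006]
force: [-0.1, 0.2, -0.2]
opening: 0.0237
gripper_force: 25.0
```

Request:
apply_moves(steps=[0,0,0,0,0,-0.9,10,0,0,0,0,0,-0.89,10,0,0,0.9,0,0,0,10,0,0,0,0,0,0,10,0,0,0,0,0,0,10,0,0,0,0,0,0,10])

```text
t: 10.88
tool_pos: [0.4592, 0.1569, 0.141]
orientation: [3.113, 0.425, -0.004]
force: [0.0, -0.1, -0.0]
opening: 0.0241
gripper_force: 25.0
```

```bash
python3 - <<'E'
from st import *
go(.4608,.1572,.057,15.57)
k=eyes.calibration('wrist');im=eyes.read_camera('wrist');im=cv2.cvtColor(im,4);cv2.imwrite('pics/w8.png',im);np.savez('w8.npz',**k)
g=cv2.GaussianBlur(im,(0,0),.7).astype(float)
for c in(195,200,205,296,300,304): print(c,[tuple(int(v) for v in im[r,c]) for r in range(150,225,3)])
E
```

```text
10.8833 [0.4592 0.1569 0.141 ] yaw 15.533290326101007 zax [-0.0026 -0.0006 -1.    ] [ 0.0462 -0.0829 -0.0308] 0.024104058371002133 24.998898804187775
need units [0.0628 0.0062 2.7991] az -0.0061182789831656
195 [(108, 114, 116), (110, 115, 117), (105, 111, 113), (108, 113, 115), (102, 108, 110), (102, 108, 110), (107, 112, 115), (110, 116, 117), (110, 116, 117), (110, 115, 118), (108, 114, 116), (111, 117, 119), (113, 118, 121), (108, 113, 115), (103, 109, 111), (110, 116, 117), (108, 115, 115), (113, 119, 121), (110, 116, 118), (109, 116, 116), (115, 121, 122), (122, 128, 131), (174, 183, 185), (180, 188, 190), (182, 189, 192)]
200 [(111, 118, 118), (111, 116, 118), (110, 116, 118), (110, 116, 118), (107, 113, 116), (111, 117, 118), (108, 115, 116), (108, 113, 116), (105, 111, 113), (109, 115, 117), (103, 109, 111), (107, 113, 115), (107, 112, 115), (106, 112, 114), (109, 115, 117), (111, 116, 118), (108, 114, 116), (106, 112, 114), (107, 113, 114), (109, 114, 116), (109, 115, 116), (125, 132, 135), (181, 189, 192), (181, 191, 192), (180, 191, 190)]
205 [(84, 81, 80), (105, 104, 104
[... 863 characters left out ...]
, 67, 30), (126, 66, 30), (129, 67, 31), (128, 67, 31), (131, 70, 33), (129, 68, 32), (127, 67, 31), (128, 68, 32), (129, 68, 31), (124, 65, 30), (108, 57, 25), (106, 55, 26), (106, 56, 25), (98, 56, 25), (53, 59, 18), (27, 61, 16), (25, 61, 15), (27, 66, 16), (40, 105, 24), (47, 116, 29)]
304 [(131, 125, 121), (97, 93, 92), (105, 102, 102), (104, 103, 103), (106, 106, 105), (107, 108, 107), (107, 109, 109), (107, 110, 110), (107, 112, 112), (104, 107, 109), (105, 109, 111), (109, 115, 117), (109, 114, 116), (97, 101, 104), (96, 101, 103), (94, 98, 100), (94, 99, 99), (96, 101, 102), (96, 102, 103), (97, 101, 103), (154, 162, 164), (115, 132, 120), (38, 74, 30), (41, 106, 26), (47, 117, 29)]
```

Request:
apply_moves(steps=[0.1,0,0,0,0,0,10,0,0,0.8,0,0,0,10,0,0,0.6,0,0,0,10,0,0,0.5,0,0,0,10,0,0,0.4,0,0,0,10,0,0,0,0,0,0,10,0,0,0,0,0,0,10])

```text
t: 11.52
tool_pos: [0.4629, 0.158, 0.0729]
orientation: [3.113, 0.426, -0.001]
force: [0.1, -0.4, 0.0]
opening: 0.0235
gripper_force: 25.0
```

```bash
python3 - <<'E'
from st import *
go(.4608,.1572,.057,15.57)
E
```

```text
11.5167 [0.4629 0.158  0.0729] yaw 15.57014843818595 zax [-0.0006 -0.0001 -1.    ] [ 0.0853 -0.4166  0.019 ] 0.023463760432293937 24.99864310026169
need units [-0.0737  0.0056  0.531 ] az 2.4739697658186326e-05
```

Request:
apply_moves(steps=[0,0,0.4,0,0,0,10,-0.05,0,0,0,0,0,10,-0.05,0,0,0,0,0,10,0,0,0,0,0,0,10,0,0,0,0,0,0,10])

```text
t: 11.93
tool_pos: [0.4603, 0.1573, 0.0614]
orientation: [-3.113, -0.426, -0.001]
force: [0.5, -0.2, -0.1]
opening: 0.0237
gripper_force: 25.0
```

Request:
apply_moves(steps=[-0.02,0,0,0,0,0,10,-0.02,0,0,0,0,0,10,0,0,0,0,0,0,10,0,0,0,0,0,0,10])

```text
t: 12.27
tool_pos: [0.459, 0.157, 0.061]
orientation: [-3.113, -0.426, -0.001]
force: [0.3, -0.1, -1.0]
opening: 0.0237
gripper_force: 25.0
```

Request:
apply_moves(steps=[-0.03,0,0,0,0,0,10,-0.03,0,0,0,0,0,10,0,0,0,0,0,0,10,0,0,0,0,0,0,10])

```text
t: 12.6
tool_pos: [0.4579, 0.1566, 0.0612]
orientation: [-3.112, -0.426, -0.003]
force: [5.0, 1.4, -1.7]
opening: 0.0237
gripper_force: 25.0
```

Request:
apply_moves(steps=[0.02,0,0.06,0,0,0,10,0,0,0.06,0,0,0,10,0,0,0,0,0,0,10,0,0,0,0,0,0,10])

```text
t: 12.93
tool_pos: [0.458, 0.1566, 0.0572]
orientation: [-3.113, -0.426, -0.001]
force: [4.5, 1.9, -0.8]
opening: 0.024
gripper_force: 25.0
```

Request:
apply_moves(steps=[0,0,0.04,0,0,0,10,0,0,0.03,0,0,0,10,0,0,0,0,0,0,10,0,0,0,0,0,0,10])

```text
t: 13.27
tool_pos: [0.459, 0.1569, 0.057]
orientation: [-3.112, -0.426, -0.004]
force: [1.8, 0.4, 12.3]
opening: 0.0237
gripper_force: 25.0
```

The packer is on the floor at 0.057 as predicted. Releasing and rising.

Request:
apply_moves(steps=[0,0,-0.04,0,0,0,10,0,0,0,0,0,0,45,0,0,0,0,0,0,45,0,0,0,0,0,0,45,0,0,0,0,0,0,45,0,0,-0.5,0,0,0,45,0,0,-0.9,0,0,0,45,0,0,-0.9,0,0,0,45,0,0,-0.9,0,0,0,45,0,0,0,0,0,0,45])

```text
t: 14.1
tool_pos: [0.4607, 0.1573, 0.1582]
orientation: [-3.112, -0.426, -0.012]
force: [1.0, -1.1, 1.5]
opening: 0.0418
gripper_force: 0.0
```

```bash
python3 - <<'E'
from st import *
im=cv2.cvtColor(eyes.read_camera('wrist'),4);cv2.imwrite('pics/w9.png',im);k=eyes.calibration('wrist')
hsv=cv2.cvtColor(im,40);g=((hsv[:,:,0]>45)&(hsv[:,:,0]<85)&(hsv[:,:,1]>90)&(hsv[:,:,2]>40));g[:,:190]=0;g[:,320:]=0
for r in np.flatnonzero(g.sum(1)>5): c=np.flatnonzero(g[r]);print(r,c.min(),c.max(),len(c),end='; ')
# white: go so that camera is above it; predicted white centre from rack geometry
u=np.array([np.cos(np.radians(5)),np.sin(np.radians(5))]);w=np.array([.6168,-.1312])-.088*u;print('white pred',w)
k3=dict(np.load('w3.npz'));print('white tab top c',at('wrist',(200+205/3.5,90+442/3.5),.102,k3))
p=w-.0666*u;go(p[0],p[1],.168,5.)
E
```

```text
14.1 [0.4607 0.1573 0.1582] yaw 15.589620659221689 zax [ 0.0077  0.0017 -1.    ] [ 0.9777 -1.1011  1.5236] 0.04179873036216496 0.0
180 225 283 59; 181 224 284 61; 182 224 284 61; 183 223 285 63; 184 222 285 64; 185 222 285 64; 186 221 286 66; 187 220 287 68; 188 220 287 68; 189 219 288 70; 190 219 288 70; 191 219 288 70; 192 219 288 70; 193 219 288 70; 194 219 288 70; 195 219 288 70; 196 219 289 71; 197 219 289 71; 198 219 289 71; 199 219 290 72; 200 219 289 71; 201 219 289 71; 202 219 288 70; 203 239 268 30; 204 240 267 28; 205 240 267 28; 206 240 267 28; 207 240 267 28; 208 240 267 28; 209 240 267 28; 210 240 267 28; 211 241 267 27; 212 242 266 25; white pred [ 0.5291 -0.1389]
white tab top c [ 0.5289 -0.1402  0.102 ]
need units [-2.6352  9.7137 -0.344 ] az 1.7649367765369481
```

Green stands square in the gap: plate columns 219–289, tab 240–267. Now fetching white, for which two estimates agree at (0.529, −0.1395).

Request:
apply_moves(steps=[-0.04,0.92,-0.03,0,0,0,45,-0.04,0.92,-0.03,0,0,0,45,-0.04,0.92,-0.03,0,0,0,45,-0.04,0.92,-0.03,0,0,0,45,-0.04,0.92,-0.03,0,0,0,45,-0.04,0.92,-0.03,0,0,0,45,-0.04,0.92,-0.03,0,0,0,45,-0.04,0.92,-0.03,0,0,0,45,-0.04,0.92,-0.03,0,0,0,45,-0.04,0.92,0,0,0,0,45,-0.04,0.92,0,0,0,0,45])

```text
t: 15.07
tool_pos: [0.5257, -0.1405, 0.1587]
orientation: [-3.111, -0.426, 0.004]
force: [0.5, -0.9, 0.1]
opening: 0.0416
gripper_force: 0.0
```

Request:
apply_moves(steps=[0,0,0,0,0,0.88,45,0,0,0,0,0,0.88,45,0,0,0,0,0,0,45,0,0,0,0,0,0,45,0,0,0,0,0,0,45])

```text
t: 15.48
tool_pos: [0.5261, -0.1389, 0.1595]
orientation: [-3.138, -0.143, 0.002]
force: [-0.7, -0.3, 0.2]
opening: 0.0419
gripper_force: 0.0
```

```bash
python3 - <<'E'
from st import *
go(.529,-.1395,.0555,5.)
E
```

```text
15.4833 [ 0.5261 -0.1389  0.1595] yaw 5.218534469839924 zax [-0.0014  0.0006 -1.    ] [-0.743  -0.2742  0.2451] 0.04192912837141349 0.0
need units [0.1006 0.0298 3.468 ] az 0.036422411639987384
```

Request:
apply_moves(steps=[0.1,0.03,0.9,0,0,0,45,0,0,0.9,0,0,0,45,0,0,0.8,0,0,0,45,0,0,0.5,0,0,0,45,0,0,0.35,0,0,0,45,0,0,0,0,0,0,45,0,0,0,0,0,0,45])

```text
t: 16.07
tool_pos: [0.5295, -0.1397, 0.0569]
orientation: [-3.138, -0.14, 0.001]
force: [-0.2, 0.2, 0.3]
opening: 0.0422
gripper_force: 0.0
```

Request:
apply_moves(steps=[0,0,0,0,0,0,10,0,0,0,0,0,0,10,0,0,0,0,0,0,10,0,0,0,0,0,0,10,0,0,0,0,0,0,10,0,0,0,0,0,0,10], grip_force=25)

```text
t: 16.57
tool_pos: [0.5307, -0.1405, 0.0582]
orientation: [3.138, 0.138, 0.003]
force: [-0.1, -1.6, 5.5]
opening: 0.0236
gripper_force: 25.0
```

Request:
apply_moves(steps=[0,0,-0.6,0,0,0,10,0,0,-0.9,0,0,0,10,0,0,-0.9,0,0,0,10,0,0,-0.9,0,0,0,10,0,0,-0.5,0,0,0,10,0,0,0,0,0,0,10,0,0,0,0,0,0,10,0,0,0,0,0,0,10])

```text
t: 17.23
tool_pos: [0.5287, -0.1397, 0.169]
orientation: [-3.138, -0.138, 0.004]
force: [-0.4, -0.4, -2.3]
opening: 0.0237
gripper_force: 25.0
```

```bash
python3 - <<'E'
from st import *
im=cv2.cvtColor(eyes.read_camera('wrist'),4);cv2.imwrite('pics/w10.png',im)
k=eyes.calibration('wrist');Rc=np.array(k['R'])
def proj(X):
    X=s['tool_pos']+R@np.array(X)
    p=Rc@X+np.array(k['t']).ravel();th=np.arccos(p[2]/np.linalg.norm(p));return np.round(th*297.3186*p[:2]/np.linalg.norm(p[:2])+[254,198.8],1)
h=.00875
for n,X in dict(bot_f=(h,0,.0475),bot_fr=(h,.035,.0475),ptop_f=(h,0,-.0125),ptop_b=(-h,.02,-.0125),tab_f=(h,0,-.0445),tab_b=(-h,0,-.0445)).items():print(n,proj(X))
# green comparison: same rows in w7
i7=cv2.imread('pics/w7.png')
for r in range(180,270,2): print(r,im[r,255],im[r,215],im[r,295],'|',i7[r,255],i7[r,215])
x=np.array([.9633,.2684]);p=np.array([.4521,.1548])+x*.0245;go(p[0],p[1],.17,15.57)
E
```

```text
17.2333 [ 0.5287 -0.1397  0.169 ] yaw 5.027268892658082 zax [-0.0024  0.0009 -1.    ] [-0.3717 -0.3628 -2.3317] 0.02369274311170048 24.999278783798218
bot_f [255.  194.4]
bot_fr [295.5 194.5]
ptop_f [255.2 214.7]
ptop_b [284.4 239.1]
tab_f [255.4 231.3]
tab_b [255.3 259.4]
180 [22 23 21] [102 108 110] [118 124 126] | [27 28 28] [100 106 108]
182 [22 22 21] [102 107 109] [118 124 127] | [25 25 26] [100 106 107]
184 [22 21 22] [100 105 108] [116 121 125] | [23 22 23] [100 106 107]
186 [22 21 22] [101 107 109] [121 127 129] | [21 21 22] [101 107 108]
188 [22 21 21] [101 107 108] [123 128 130] | [21 20 21] [100 106 108]
190 [20 20 19] [100 107 108] [119 125 127] | [20 19 19] [ 97 103 104]
192 [11 10  9] [105 111 113] [113 120 122] | [15 16 16] [ 96 103 104]
194 [10 12  9] [104 110 112] [114 120 123] | [11 11 12] [ 98 103 105]
196 [32 35 36] [103 109 112] [114 122 124] | [ 7 11  8] [ 96 101 102]
198 [ 89  99 102] [ 94 105 106] [102 112 114] | [21 49 13] [56 79 53]
200 [ 93 104 106] [ 93 103 105] [ 93 104 106] | [26 65 17] [26 64 15]
202 [ 94 104 107] [ 92 104 105] [ 93 104 106] | [27 65 1
[... 1727 characters left out ...]
0 92 97]
252 [173 190 193] [ 81  95 100] [ 82  96 102] | [ 49 120  29] [78 90 95]
254 [194 212 216] [ 82  96 101] [ 82  96 101] | [ 49 121  30] [78 90 95]
256 [199 216 220] [ 82  96 101] [ 81  94 100] | [ 49 121  30] [79 92 97]
258 [199 216 221] [ 81  95 100] [ 83  96 102] | [ 52 127  33] [80 92 97]
260 [197 214 218] [ 82  94 101] [ 81  94 101] | [ 75 120  75] [79 91 95]
262 [197 208 211] [ 82  95 101] [ 82  95 101] | [ 88  99 100] [79 91 95]
264 [195 204 206] [81 94 99] [80 93 99] | [ 88  99 100] [77 90 95]
266 [150 159 161] [59 68 71] [60 68 72] | [72 79 80] [59 67 69]
268 [40 42 42] [37 36 37] [37 37 37] | [34 35 35] [34 34 35]
need units [ -0.8802 -10.1508  -0.0197] az -1.757121851223653
```

White is held upright, sitting about 1 mm to the −x side of the TCP. Carrying it over.

Request:
apply_moves(steps=[-0.08,-0.92,0,0,0,0,10,-0.08,-0.92,-0.02,0,0,0,10,-0.08,-0.92,-0.02,0,0,0,10,-0.08,-0.92,-0.02,0,0,0,10,-0.08,-0.92,-0.02,0,0,0,10,-0.08,-0.92,0,0,0,0,10,-0.08,-0.92,0,0,0,0,10,-0.08,-0.92,0,0,0,0,10,-0.08,-0.92,0,0,0,0,10,-0.08,-0.92,0,0,0,0,10,-0.08,-0.92,0,0,0,0,10])

```text
t: 18.2
tool_pos: [0.4751, 0.1611, 0.1712]
orientation: [3.138, 0.138, -0.005]
force: [0.1, 0.5, -1.7]
opening: 0.024
gripper_force: 25.0
```

Request:
apply_moves(steps=[0,0,0,0,0,-0.88,10,0,0,0,0,0,-0.88,10,0,0,0,0,0,0,10,0,0,0,0,0,0,10,0,0,0,0,0,0,10])

```text
t: 18.62
tool_pos: [0.4762, 0.1597, 0.1722]
orientation: [3.113, 0.421, -0.003]
force: [0.2, 0.1, -0.0]
opening: 0.0235
gripper_force: 25.0
```

```bash
python3 - <<'E'
from st import *
x=np.array([.9633,.2684]);p=np.array([.4521,.1548])+x*.0253;go(p[0],p[1],.17,15.57)
im=cv2.cvtColor(eyes.read_camera('wrist'),4);cv2.imwrite('pics/w11.png',im);k=eyes.calibration('wrist');np.savez('w11.npz',**k)
for r in range(150,204,2): print(r,*[im[r,c] for c in(230,254,280)])
def sx(P): return (P[:2]-np.array([.4521,.1548]))@x*1e3
i9=cv2.imread('pics/w9.png');print('w9')
for r in range(160,216,2): print(r,*[i9[r,c] for c in(228,254,280)])
E
```

```text
18.6167 [0.4762 0.1597 0.1722] yaw 15.38947354535328 zax [-0.0018 -0.0004 -1.    ] [ 0.1741  0.0501 -0.0159] 0.023528200417057065 24.999201893806458
need units [ 0.0253 -0.0581  0.0749] az -0.030087742441120113
150 [146 152 150] [174 179 177] [172 177 175]
152 [145 150 148] [173 179 177] [171 177 175]
154 [149 155 151] [173 179 176] [170 176 174]
156 [166 173 170] [172 179 176] [169 176 173]
158 [170 176 173] [172 177 175] [170 176 173]
160 [156 161 159] [171 177 174] [165 171 168]
162 [151 156 154] [156 161 159] [120 124 122]
164 [145 151 148] [148 153 150] [94 98 97]
166 [157 163 161] [160 166 164] [144 150 148]
168 [164 171 168] [164 171 169] [168 173 171]
170 [164 171 169] [163 169 167] [166 172 170]
172 [164 170 168] [163 170 167] [167 173 171]
174 [164 170 168] [162 169 167] [166 171 169]
176 [163 169 166] [163 169 166] [166 171 169]
178 [163 168 166] [162 168 167] [165 172 169]
180 [151 146 138] [149 145 137] [147 137 128]
182 [111  66  42] [110  66  42] [111  63  35]
184 [108  57  27] [105  54  24] [107  56  26]
186 [106  55  25] [105  54  24] [109  56  26]
188 [79 56 21] [72
[... 766 characters left out ...]
8]
182 [22 59 15] [24 59 13] [22 57 13]
184 [22 59 14] [23 58 13] [23 58 14]
186 [24 60 13] [24 59 15] [24 60 14]
188 [37 93 23] [24 58 14] [35 91 19]
190 [ 52 124  34] [23 59 14] [ 53 124  34]
192 [ 62 141  41] [22 58 13] [ 60 137  39]
194 [ 62 141  41] [28 69 18] [ 61 138  40]
196 [ 61 140  41] [ 49 117  32] [ 60 138  39]
198 [ 62 141  41] [ 50 119  32] [ 60 138  39]
200 [ 59 135  39] [ 52 120  33] [ 57 133  37]
202 [48 92 37] [ 52 122  34] [46 91 36]
204 [57 62 56] [ 55 128  35] [57 63 56]
206 [56 59 56] [ 53 127  33] [58 59 57]
208 [58 60 57] [ 52 123  33] [59 60 58]
210 [57 59 58] [ 50 116  33] [53 55 53]
212 [80 83 84] [49 77 44] [ 96 101 103]
214 [140 148 150] [50 52 49] [153 162 164]
```

```bash
python3 - <<'E'
from h import *
x=np.array([.9633,.2684])
def sx(uv,z,k): return round(float((at('wrist',uv,z,k)[:2]-np.array([.4521,.1548]))@x*1e3),2)
k=dict(np.load('w11.npz'))
print('w11 module',sx((254,180.6),.062,k),'green bottom',sx((254,188.4),.014,k),'white front',sx((254,196.4),.1267,k))
R9=Ro.from_rotvec([-3.112,-.426,-.012]).as_matrix();R11=Ro.from_rotvec([3.113,.421,-.003]).as_matrix()
# w9 cam pose from tool pose
s=robot.read_state();R=Ro.from_rotvec(s['orientation']).as_matrix();Rc=k['R'];o=-Rc.T@k['t'].ravel()
ct=R.T@(o-s['tool_pos']);A=Rc@R
p9=np.array([.4607,.1573,.1582]);k9=dict(K=k['K'],R=A@R9.T);k9['t']=-k9['R']@(p9+R9@ct)
print('w9 module',sx((254,168.7),.062,k9),'green plate',sx((228,187.8),.070,k9),'tab',sx((254,194.6),.104,k9),'tab back',sx((254,212),.104,k9),'bottom',sx((254,179),.014,k9))
E
```

```text
w11 module 34.37 green bottom 15.76 white front 32.45
w9 module 34.29 green plate 16.16 tab 16.78 tab back 0.78 bottom 15.63
```

In the camera's frame the module face is at 34.3 mm, green's front at about 16 mm, and white's front at 32.45 mm. I'll shift +1.2 mm and descend gently.

Request:
apply_moves(steps=[0.04,-0.06,0,0,0,-0.03,10,0,0,0.5,0,0,0,10,0,0,0.5,0,0,0,10,0,0,0.2,0,0,0,10,0,0,0,0,0,0,10,0,0,0,0,0,0,10])

```text
t: 19.17
tool_pos: [0.4773, 0.162, 0.1373]
orientation: [3.112, 0.43, -0.001]
force: [-0.7, 1.0, -1.2]
opening: 0.0235
gripper_force: 25.0
```

```bash
python3 - <<'E'
from st import *
x=np.array([.9633,.2684])
print('tcp sx',(s['tool_pos'][:2]-[.4521,.1548])@x*1e3,'tcp y',(s['tool_pos'][:2]-[.4521,.1548])@[-x[1],x[0]]*1e3)
im=cv2.cvtColor(eyes.read_camera('wrist'),4);cv2.imwrite('pics/w12.png',im);k=eyes.calibration('wrist')
for r in range(170,206): print(r,*[im[r,c] for c in(235,254,275)])
E
```

```text
19.1667 [0.4773 0.162  0.1373] yaw 15.723086568936921 zax [-0.0007 -0.0001 -1.    ] [-0.6743  1.0213 -1.2358] 0.023518161280602277 24.99937266111374
tcp sx 26.185757221872816 tcp y 0.16889874653578263
170 [83 86 84] [166 171 168] [82 85 83]
171 [91 94 93] [164 171 167] [88 92 90]
172 [119 124 123] [164 170 167] [112 116 114]
173 [149 154 153] [163 169 166] [143 148 147]
174 [159 166 163] [163 170 167] [160 165 162]
175 [162 168 166] [161 167 165] [163 169 167]
176 [162 168 165] [161 167 164] [163 169 166]
177 [161 166 164] [161 167 164] [163 169 167]
178 [160 167 166] [160 167 164] [162 168 165]
179 [160 166 165] [161 167 164] [162 169 166]
180 [161 167 165] [160 166 163] [162 167 165]
181 [159 166 164] [160 166 164] [162 168 165]
182 [160 167 165] [160 166 162] [162 167 166]
183 [160 167 164] [160 167 163] [162 168 165]
184 [161 167 165] [160 166 163] [160 166 164]
185 [158 165 163] [159 165 163] [163 169 166]
186 [159 166 163] [160 165 162] [161 167 164]
187 [159 165 163] [159 165 162] [161 167 165]
188 [154 156 152] [152 154 149] [154 156 152]
189 [132 116 106] [129 113 104] [132 116 107]
190 [113  71  51] [109  68  47] [111  70  49]
191 [106  56  27] [104  55  26] [108  58  28]
192 [105  54  24] [104  54  24] [107  56  27]
193 [106  53  23] [105  55  25] [106  56  24]
194 [105  55  24] [105  54  24] [106  56  25]
195 [98 56 25] [99 57 25] [101  57  27]
196 [78 62 38] [79 64 37] [81 64 38]
197 [74 80 71] [73 79 70] [73 78 69]
198 [80 89 88] [80 89 89] [81 90 90]
199 [84 91 93] [82 91 92] [82 91 93]
200 [82 91 92] [82 91 93] [82 91 93]
201 [83 90 93] [84 92 94] [82 91 92]
202 [83 90 92] [82 90 93] [83 92 93]
203 [82 91 93] [82 91 93] [83 91 93]
204 [83 91 93] [82 90 92] [83 91 93]
205 [83 92 93] [81 90 92] [84 92 94]
```

```bash
python3 - <<'E'
from st import *
x=np.array([.9633,.2684]);k=eyes.calibration('wrist')
def sx(uv,z): return round(float((at('wrist',uv,z,k)[:2]-np.array([.4521,.1548]))@x*1e3),2)
print('module',sx((254,189.3),.062),'white front',sx((254,196.7),s['tool_pos'][2]-.0455))
E
```

```text
19.2167 [0.4778 0.1621 0.138 ] yaw 15.734528599204488 zax [ 0.0005  0.0001 -1.    ] [ 0.0719  0.3015 -1.2063] 0.023441357107951522 24.999281466007233
module 34.34 white front 34.31
```

Request:
apply_moves(steps=[0,0,0.25,0,0,0,10,0,0,0.25,0,0,0,10,0,0,0.2,0,0,0,10,0,0,0,0,0,0,10,0,0,0,0,0,0,10])

```text
t: 19.63
tool_pos: [0.4768, 0.162, 0.1156]
orientation: [3.112, 0.431, -0.002]
force: [0.4, 0.5, -0.4]
opening: 0.0232
gripper_force: 25.0
```

Request:
apply_moves(steps=[0,0,0.1,0,0,0,10,0,0,0.1,0,0,0,10,0,0,0.1,0,0,0,10,0,0,0.1,0,0,0,10,0,0,0,0,0,0,10])

```text
t: 20.05
tool_pos: [0.4769, 0.162, 0.1035]
orientation: [3.112, 0.431, -0.002]
force: [-1.2, -0.5, -1.4]
opening: 0.024
gripper_force: 25.0
```

White's bottom is below the module's top edge with no contact force. Continuing down.

Request:
apply_moves(steps=[0,0,0.2,0,0,0,10,0,0,0.2,0,0,0,10,0,0,0.2,0,0,0,10,0,0,0,0,0,0,10])

```text
t: 20.38
tool_pos: [0.4763, 0.1619, 0.0844]
orientation: [3.112, 0.431, -0.004]
force: [0.1, -0.6, -0.9]
opening: 0.0236
gripper_force: 25.0
```

Request:
apply_moves(steps=[0,0,0.2,0,0,0,10,0,0,0.2,0,0,0,10,0,0,0.2,0,0,0,10,0,0,0,0,0,0,10])

```text
t: 20.72
tool_pos: [0.4764, 0.1619, 0.0666]
orientation: [3.112, 0.431, -0.003]
force: [0.5, 0.5, -1.6]
opening: 0.0238
gripper_force: 25.0
```

Floor contact is expected at a reading of about 0.059–0.060.

Request:
apply_moves(steps=[0,0,0.12,0,0,0,10,0,0,0.1,0,0,0,10,0,0,0.05,0,0,0,10,0,0,0,0,0,0,10,0,0,0,0,0,0,10])

```text
t: 21.13
tool_pos: [0.4775, 0.1622, 0.0603]
orientation: [-3.112, -0.431, -0.0]
force: [0.4, 0.6, -1.8]
opening: 0.0236
gripper_force: 25.0
```

Request:
apply_moves(steps=[0,0,0.05,0,0,0,10,0,0,0.05,0,0,0,10,0,0,0,0,0,0,10,0,0,0,0,0,0,10])

```text
t: 21.47
tool_pos: [0.4784, 0.1623, 0.0601]
orientation: [-3.112, -0.431, -0.003]
force: [-9.2, -2.9, 19.7]
opening: 0.0235
gripper_force: 25.0
```

White is seated on the floor. I'll ease off, release and rise.

Request:
apply_moves(steps=[-0.02,0,-0.06,0,0,0,10,0,0,0,0,0,0,45,0,0,0,0,0,0,45,0,0,0,0,0,0,45,0,0,0,0,0,0,45,0,0,-0.5,0,0,0,45,0,0,-0.9,0,0,0,45,0,0,-0.9,0,0,0,45,0,0,-0.9,0,0,0,45,0,0,0,0,0,0,45,0,0,0,0,0,0,45])

```text
t: 22.38
tool_pos: [0.4783, 0.1623, 0.1569]
orientation: [-3.112, -0.431, -0.006]
force: [-0.3, 0.2, 0.4]
opening: 0.042
gripper_force: 0.0
```

```bash
python3 - <<'E'
from st import *
x=np.array([.9633,.2684])
im=cv2.cvtColor(eyes.read_camera('wrist'),4);cv2.imwrite('pics/w13.png',im);k=eyes.calibration('wrist')
def sx(uv,z): return round(float((at('wrist',uv,z,k)[:2]-np.array([.4521,.1548]))@x*1e3),2)
for r in range(160,240,2): print(r,*[im[r,c] for c in(228,254,280)])
Rc=np.array(k['R'])
def proj(a,b,z):
    X=np.r_[np.array([.4521,.1548])+a*x+b*np.array([-x[1],x[0]]),z]
    p=Rc@X+np.array(k['t']).ravel();th=np.arccos(p[2]/np.linalg.norm(p));return np.round(th*297.3186*p[:2]/np.linalg.norm(p[:2])+[254,198.8],1)
for n,a,z in(('module',.0343,.062),('wplate',.0335,.07),('wtab f',.0335,.104),('wtab b/g f',.016,.104),('gtab b',.001,.104)): print(n,proj(a,0,z))
hsv=cv2.cvtColor(im,40);g=((hsv[:,:,0]>45)&(hsv[:,:,0]<85)&(hsv[:,:,1]>90)&(hsv[:,:,2]>40));g[:,:190]=0;g[:,320:]=0
for r in np.flatnonzero(g.sum(1)>5): c=np.flatnonzero(g[r]);print(r,c.min(),c.max(),end='; ')
for r in (196,204,210,216,220): print('\n',r,[int(v) for v in im[r,225:286:2,1]])
E
```

```text
22.3833 [0.4783 0.1623 0.1569] yaw 15.765089405030462 zax [ 0.0038  0.0009 -1.    ] [-0.2704  0.1768  0.3851] 0.04202902160682913 0.0
160 [169 175 173] [168 174 172] [165 172 169]
162 [170 176 173] [169 175 172] [173 180 178]
164 [169 176 173] [167 173 171] [190 197 195]
166 [161 166 164] [165 171 168] [192 198 197]
168 [151 157 155] [161 167 165] [192 199 197]
170 [171 178 175] [160 167 163] [193 199 197]
172 [188 195 192] [161 167 164] [189 196 195]
174 [189 196 193] [160 166 163] [190 197 194]
176 [190 197 194] [160 166 162] [189 196 194]
178 [189 196 193] [159 165 162] [190 196 194]
180 [187 195 193] [158 164 161] [189 195 193]
182 [188 195 193] [158 164 161] [189 196 193]
184 [187 193 192] [157 164 161] [186 193 190]
186 [148 155 154] [136 143 142] [149 156 154]
188 [103 112 114] [87 94 96] [100 109 111]
190 [147 163 167] [80 89 91] [146 161 165]
192 [177 193 197] [81 89 90] [174 191 195]
194 [183 199 202] [82 91 92] [179 196 200]
196 [182 199 202] [105 117 119] [179 196 200]
198 [181 199 201] [154 170 173] [179 196 199]
200 [182 198 202] [160 176 180] [179 195 199]
202 [181 198
[... 1359 characters left out ...]
123, 124, 124, 125, 140, 176, 194, 196, 196, 196, 196, 195, 194, 195]

 204 [178, 179, 178, 171, 152, 152, 150, 152, 163, 169, 169, 167, 168, 168, 170, 179, 196, 196, 197, 197, 196, 189, 170, 177, 180, 179, 179, 179, 179, 180, 178]

 210 [135, 135, 135, 126, 114, 113, 113, 117, 152, 168, 168, 168, 170, 168, 172, 188, 196, 197, 196, 196, 197, 176, 127, 133, 135, 134, 133, 133, 134, 132, 132]

 216 [137, 138, 135, 118, 114, 113, 113, 114, 117, 119, 120, 118, 119, 119, 121, 135, 139, 139, 140, 137, 140, 134, 131, 136, 136, 136, 135, 135, 135, 135, 135]

 220 [95, 95, 96, 90, 81, 82, 81, 81, 102, 113, 113, 113, 112, 113, 123, 135, 136, 135, 135, 135, 135, 115, 88, 82, 82, 88, 86, 83, 83, 86, 85]
```

All edges match the seated prediction to within about 1 px: both packers are upright and square, and their tabs align at columns 240–268. The gripper is clear, so I'm handing the job in.

```bash
python3 -c "
from plant import robot
print(robot.close_job())"
```

```text
the job is handed in; nothing more can be done
None
```

The green and white packers (32.5 mm together) stand upright, square and seated on the floor in the measured 34.3 mm gap; red and yellow were left in the rack, and the job is handed in (no verdict was returned).

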